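# Carry the top-heavy dispenser bottle to the analyser without tipping it

## Task

The amber dispenser bottle stands on free, damped pivot pins in a carrying stand and tips over by itself unless it is balanced. Lift the stand by its orange bar out of the grey dock and hold it in the air, level and with the bottle upright, over the green reading pad for at least 7 s; then set it gently down between the blue forks of the analyser dock, fully seated, and let go. Carry it smoothly, never let the bottle lean more than 15 degrees or touch it with the gripper, and leave the other things on the bench alone.

Things in the scene. Friction and masses are not known exactly. Their poses are not given: they have to be found in the camera images.
- stand: Carrying stand, 0.30 kg, loose. Aluminium foot plate 110 x 52 x 8 mm (x, y, z) with two uprights at x = +-45 mm (10 mm thick, 16 mm wide) that carry an orange grip bar along x. Origin: centre of the plate's underside; z up, x along the bar and the bottle's pivot axis. It starts seated in the grey dock, its axes along the dock's.
- bar (a point): Centre of the stand's orange grip bar, 200 mm above the stand's underside. The bar is 110 mm long (stand's x), 14 mm wide (y) and 24 mm tall (z). Grip it at its middle from above, fingers closing along the stand's y.
- bottle: Amber bottle with white and red head, on two pins along the stand's x axis, 40 mm above its underside, x = y = 0. Origin: on the pivot axis; z along the bottle to its head; axes as the stand's when upright and level. Body 57 mm diameter from 20 mm below to 81 mm above the pivot; head 42 mm diameter, up to 118 mm. Stops at 0.4 rad either side relative to the stand. Swings clear under the bar.
- bottle_com (a point): Bottle's centre of mass, 64 mm above the pivot. Nominal mass 0.36 kg (varies by a fifth), inertia about the pivot 0.0022 kg m2. No spring, no dry friction, only viscous dampers, 0.18 N m s/rad between bottle and stand: left alone its lean grows by a factor e in about 0.8 s; tilting the stand about x takes the bottle along at once.
- bottle_top (a point): Centre of the top of the bottle's head, 118 mm from the pivot along the bottle's z.
- park_dock: Grey-forked dock, fixed, where the stand starts. White floor plate 160 x 130 x 10 mm. Two forks 50 mm long in x, inner faces at y = +-31 mm up to 108 mm above the bench, then lips flared outwards at 35 degrees up to 126 mm, about 90 mm apart at the top. They hold the bottle to within 0.05 rad; its foot clears them when raised 116 mm. Origin: centre of the underside, z up.
- park_seat (a point): Centre of the top of the grey dock's floor plate, 10 mm above the bench: where the stand's origin starts (within 6 mm along x).
- analyser_dock: Blue-forked dock, fixed; same shape, sizes and axes as the grey one. The bar goes along the dock's x, either way round.
- analyser_seat (a point): Centre of the top of the blue dock's floor plate, 10 mm above the bench: where the stand's origin must come to rest.
- reader: Green reading pad, 100 mm diameter, 3 mm high, on the bench, with the white reader head fixed to it (70 x 120 mm, 110 mm tall, centre 165 mm from the pad's centre along +x). Origin: centre of the pad's underside. Hold the stand over the pad: its origin within 40 mm of the pad's centre sideways and 40 to 200 mm above the bench.
- jar: Glass jar with blue lid, 80 mm diameter, 100 mm tall; bystander. Origin at the underside.
- cup_rack: Grey rack with six round holes, 120 x 200 x 30 mm; bystander. Origin at the underside.
- cup: Small aluminium sample cup, 50 mm diameter, 50 mm tall; bystander. Origin at the underside.
- carton: White carton, 90 x 130 x 70 mm; bystander. Origin at the underside.
- washbottle: White bottle with red cap, 70 mm diameter, 190 mm tall; bystander. Origin at the underside.
Things that resemble listed ones, but are neither listed nor needed, are in the scene too. What is shaped like the analyser_dock but brown or pink is not meant.

How it is judged:
By the outcome, as a careful person would: the job done as asked, in the order asked, and still so for the second after the job is handed in, with the robot touching nothing.
It also fails if it takes over 72 s, if anything falls off the work surface, if the arm or the gripper's body presses on something with over 40 N, if the wrist force passes 120 N, or if a joint passes its speed limit or range.

## Robot

A 6-joint arm with a two-finger parallel gripper is mounted at the origin on the work surface. World frame = base frame: x ahead of the robot, y to its left, z up, the work surface at z = 0. Lengths are in mm, angles in degrees, forces in N, time in s.
With the tool pointing down it reaches from about 350 to 850 mm from the base axis. Payload 8.1 kg.
Tool frame: the origin (TCP) lies on the centre line of the jaws, within the pads' length; the fingertips stand 19 mm ahead of it and the grasp point (between the pads) is the TCP (r.tip_reach is the z of the fingertips in the tool frame, in mm); z points along the fingers, y is the line along which they close (so a half turn about z gives the same grasp; the last joint's range is limited). The gripper opens to 85 mm and grips with 20 to 120 N. Pads are 22 mm wide; open, the fingers measure 114 mm over their backs; the gripper's body (76 mm by 85 mm) begins 54 mm behind the grasp point. The pads swing forward as they close: fully open they stand 13 mm farther back than shut.
Start: joints at [61.857, 7.471, 85.268, -0, 87.261, -4.893], TCP at [236.832, 551.286, 250.292] pointing down, gripper open.
Joint ranges: [-169.43, 169.43], [-51.17, 129.36], [1.28, 143.12], [-76.62, 256.62], [0, 156.53], [-152.29, 152.29]. Speed limits (degrees/s): [136.94, 136.94, 159.86, 180, 180, 180].

## Interface

Orientations are given as [roll, pitch, yaw] about the fixed x, y, z axes, in that order (R = Rz(yaw) Ry(pitch) Rx(roll)).
In Python, from bench import r gives the robot as it stands. The module is installed in compiled form; this text tells all that it offers.
- The arm moves only by the shell command python3 -m handwheel 'ROWS' [FORCE]. ROWS is JSON, a list of rows, each a list of 7 numbers: the shift along the tool's x, y, z in m, then the turn, a rotation vector about the tool's x, y, z in degrees, then the finger opening in m, from 0 to 0.0854. In form: [[tx, ty, tz, ax, ay, az, claw], ...]. A call has 1 to 8 rows; each row shifts and turns the commanded pose from where the row before left it, along the tool's axes as they then stand; what a row does not reach is not made up. A row lasts 1/12 s, in which the tool goes at most 41.7 mm and 7.16 degrees, less where a joint would pass 70% of its speed; a pose out of reach is approached as far as the arm can. A call with a gripper value outside its range is refused whole. The fingers move at their own pace and stop on an object; FORCE is the grip in N (left out, the last holds). Time passes only in rows, so rows that do not move let the fingers close. It gives the time, the measured TCP pose, the force, the opening and the grip force at its end, in the units of the state.
- r.sense(): the state, without advancing time (a new reading comes with each control period).
- r.snapshot(name): name is "scene" or "top" or "wrist"; returns (picture, depth): 420x560x3 uint8, blue, green, red; 420x560 float32, mm along the optical axis (not along the pixel's ray), 0 where there is no reading.
- r.calibration(name): a dict with "vfov" (degrees; the focal length in pixels is half the picture's height over the tangent of half this angle, whatever the lens; pixels are square), "cx", "cy" (the principal point, pixels), "dist" ([k1, k2, p1, p2, k3] as OpenCV has them; the pictures are not rectified), "rvec" (rotation vector, rad) and "tvec" (3), from world to camera coordinates, as OpenCV has them; the wrist camera has in their place "tool_from_camera" (4x4, takes a point from camera to tool coordinates, whose origin is the TCP and whose axes are the flange's). Camera axes: x right, y down, z forward; pixel columns grow to the right and rows downward; lengths in mm; the calibration is good to about 2 mm. A picture is of the moment at which its call begins: read the wrist's pose just before it. calibration takes no time and is no camera call.
- r.hand_in(): hands the job in; it is judged then, once.
The state is a dict: "time": time; "joint_pos": joint angles; "qd": joint speeds; "joint_efforts": joint torques, N m; "tool_pos": TCP position; "tcp_rot": TCP orientation; "ft_force": force on the tool from outside, world axes, zero at the start; "wrist_torque": the same for the moment, N m; "finger_gap": finger opening in mm; "grip_force": force on a finger pad.
Only numpy, scipy, OpenCV 4.12 (cv2) and the standard library are available. Lean on these libraries where they do the work, as an engineer would, in place of code of your own. Each camera call takes 0.05 s, during which the arm holds its last target. There are 200 camera calls.

## Working session

There is one attempt and no reset: what is moved stays moved. The work goes in short steps, Python scripts to look and compute and a shell command to move; the robot and the scene stay as the last step left them, time stands still between calls to the robot, and variables do not carry over. Pictures are saved under pics/ and viewed, at most 10 in all, crops included, and the job is handed in when it is done.

```bash
mkdir -p pics; cat > h.py <<'E'
import numpy as np,cv2
from bench import r
from scipy.spatial.transform import Rotation as R
def K(n):
    c=r.calibration(n); f=210/np.tan(np.radians(c['vfov'])/2)
    return c,np.array([[f,0,c['cx']],[0,f,c['cy']],[0,0,1]]),np.array(c['dist'],float)
def T(n,s=None):
    c=r.calibration(n)
    if n=='wrist':
        M=np.array(c['tool_from_camera']);W=np.eye(4);W[:3,:3]=R.from_euler('xyz',s['tcp_rot'],degrees=True).as_matrix();W[:3,3]=s['tool_pos']
        return W@M
    M=np.eye(4);M[:3,:3]=cv2.Rodrigues(np.array(c['rvec'],float))[0];M[:3,3]=np.ravel(c['tvec']);return np.linalg.inv(M)
def rays(n,px,s=None):
    c,k,d=K(n);u=cv2.undistortPoints(np.array(px,float).reshape(-1,1,2),k,d).reshape(-1,2)
    M=T(n,s);return M[:3,3],np.c_[u,np.ones(len(u))]@M[:3,:3].T
def onz(n,px,z,s=None):
    o,v=rays(n,px,s);return o+v*((z-o[2])/v[:,2])[:,None]
def cloud(n,D,s=None):
    ys,xs=np.mgrid[:420,:560];px=np.c_[xs.ravel(),ys.ravel()]
    o,v=rays(n,px,s);P=o+v*D.ravel()[:,None];P[D.ravel()==0]=np.nan;return P.reshape(420,560,3)
E
python3 - <<'E'
from h import *
s=r.sense();print(s)
for n in('scene','top'):
    p,d=r.snapshot(n);cv2.imwrite(f'pics/{n}0.png',p);np.save(n+'0.npy',d);print(n,T(n)[:3].round(2).tolist())
E
```

```text
{'time': 0.0, 'joint_pos': array([ 6.18583399e+01,  7.51297956e+00,  8.53293259e+01,  9.86758641e-04,
        8.72598968e+01, -4.89362857e+00]), 'qd': array([ 0.10326557,  0.09551669, -0.02421751,  0.0479672 ,  0.04709412,
        0.03665736]), 'joint_efforts': array([-5.98751976e-04, -5.69437373e+01, -5.00522268e+01, -2.54736542e-04,
        1.57691503e-02,  1.27413182e-05]), 'tool_pos': array([236.5695711 , 550.84810844, 249.26612436]), 'tcp_rot': array([-1.79898254e+02, -9.70042867e-03,  1.56751912e+02]), 'ft_force': array([ 0.1262127 , -0.79467629, -0.00952865]), 'wrist_torque': array([ 0.02084859, -0.04857079, -0.06227926]), 'grip_force': 0.0, 'finger_gap': 85.44532830040777}
scene [[0.28, 0.58, -0.77, 1405.08], [0.96, -0.19, 0.21, -241.97], [-0.02, -0.8, -0.61, 897.48]]
top [[-0.02, -1.0, 0.07, 354.43], [-1.0, 0.03, 0.0, 32.88], [-0.0, -0.07, -1.0, 1752.19]]
```

View pics/scene0.png

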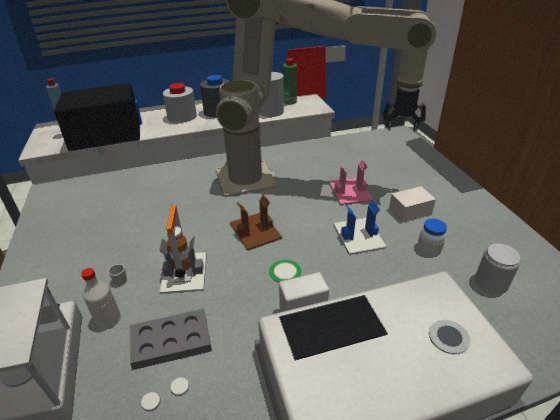

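View pics/top0.png

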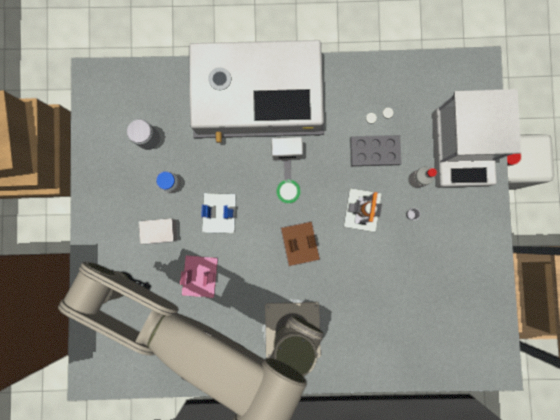

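Scene picture: the stand with orange bar is at (174,220) in the grey-forked dock, blue dock at (360,228), green pad at (286,271). Top picture: bar (373,207), grey dock plate (363,210), blue dock (218,212), pad (288,191).
Look-alikes for the analyser dock: brown (top 300,243) and pink (200,275), neither wanted; blue (218,212) chosen. There is only one orange bar on a bottle stand; the red-capped wash bottle (425,177) is not meant.

```bash
python3 - <<'E'
from h import *
def blob(m):
    n,l,st,c=cv2.connectedComponentsWithStats(m.astype(np.uint8));return l==1+np.argmax(st[1:,4])
for n in('top','scene'):
    p=cv2.imread(f'pics/{n}0.png');d=np.load(n+'0.npy');C=cloud(n,d);hsv=cv2.cvtColor(p,cv2.COLOR_BGR2HSV)
    H,S,V=[hsv[...,i].astype(int) for i in range(3)]
    xy=C[...,:2]
    # orange bar
    m=(H>4)&(H<20)&(S>180)&(V>120)&(C[...,2]>170); 
    P=C[m&(C[...,2]<260)]; print(n,'orange',len(P),np.median(P,0).round(1),'zmax',np.percentile(P[:,2],95).round(1))
    if len(P):
        mm=blob(m);pts=np.argwhere(mm)[:,::-1];Q=onz(n,pts,222 if n=='top' else 210);q=Q[:,:2];rc=cv2.minAreaRect(q.astype(np.float32));print('rect',rc)
    m=(H>45)&(H<85)&(S>100)&(C[...,2]<30);P=C[m];pts=np.argwhere(blob(m))[:,::-1];print('green',cv2.minEnclosingCircle(onz(n,pts,3)[:,:2].astype(np.float32)))
    m=(H>100)&(H<130)&(S>150)&(V>50)&(C[...,2]>20)&(C[...,2]<135)&(np.hypot(C[...,0]-500,C[...,1]-250)<200)
    nn,l,st,c=cv2.connectedComponentsWithStats(m.astype(np.uint8))
    for i in range(1,nn):
        if st[i,4]>15:P=C[l==i];print('blue',c[i].round(),st[i,4],P.min(0).round(),P.max(0).round(),np.median(P,0).round())
    # white dock plates
    m=(S<60)&(V>150)&(C[...,2]>2)&(C[...,2]<20)
    nn,l,st,c=cv2.connectedComponentsWithStats(m.astype(np.uint8))
    for i in range(1,nn):
        if st[i,4]>150:
            pts=np.argwhere(l==i)[:,::-1];print('white',c[i].round(),st[i,4],cv2.minAreaRect(onz(n,pts,10)[:,:2].astype(np.float32)))
    # other tall things along the carrying way
    m=(C[...,2]>20)&(C[...,2]<260)
    nn,l,st,c=cv2.connectedComponentsWithStats(m.astype(np.uint8))
    if n=='top':
      for i in range(1,nn):
        if st[i,4]>60:P=C[l==i];print('obj',c[i].round(),np.percentile(P,2,axis=0).round(),np.percentile(P,98,axis=0).round())
print(r.calibration('wrist'))
E
```

```text
top orange 59 [ 475.2 -300.1  222.9] zmax 228.5
rect ((473.58349609375, -299.9376525878906), (10.571686744689941, 99.43034362792969), 78.35201263427734)
green ((563.6988525390625, -1.2835816144943237), 47.90009689331055)
blue [206. 211.] 72 [462. 317.  40.] [501. 335. 127.] [481. 322. 108.]
blue [228. 213.] 65 [455. 228.  29.] [497. 251. 128.] [476. 242.  43.]
white [369. 115.] 176 ((873.6731567382812, -344.1941223144531), (96.56368255615234, 74.10601043701172), 9.90707778930664)
white [288. 191.] 158 ((563.9323120117188, -0.4069099426269531), (69.78851318359375, 72.44005584716797), 55.033836364746094)
white [358. 213.] 704 ((475.07366943359375, -297.595703125), (231.44583129882812, 155.2056427001953), 0.6329157948493958)
white [483. 232.] 763 ((412.966552734375, -787.8441772460938), (334.1078796386719, 178.41355895996094), 27.500015258789062)
white [218. 213.] 922 ((479.71453857421875, 290.53143310546875), (141.74667358398438, 187.35488891601562), 85.822509765625)
white [269. 340.] 230 ((-39.31791687011719, 95.66084289550781), (48.14728927612305, 117.10334777832031), 88.641845703125
[... 2121 characters left out ...]
40.50086212158203, 42.43365478515625), 36.52529525756836)
white [150. 400.] 246 ((879.4252319335938, -420.4112243652344), (41.50448989868164, 41.338626861572266), 86.26887512207031)
{'vfov': 59.98912693752717, 'cx': 273.17084155172256, 'cy': 211.38921851010642, 'dist': array([0.02151455, 0.        , 0.        , 0.        , 0.        ]), 'tool_from_camera': array([[-6.05100184e-04, -9.60842188e-01, -2.77095512e-01,
         7.04525515e+01],
       [ 9.99999051e-01, -9.24327892e-04,  1.02142984e-03,
         4.81581605e-01],
       [-1.23755999e-03, -2.77094631e-01,  9.60841836e-01,
        -1.24289099e+02],
       [ 0.00000000e+00,  0.00000000e+00,  0.00000000e+00,
         1.00000000e+00]])}
```

```bash
python3 -m handwheel '[[-0.02,-0.012,-0.02,0,0,0,0.0854],[-0.03,-0.02,-0.02,0,0,0,0.0854],[-0.03,-0.02,-0.02,0,0,0,0.0854],[-0.03,-0.02,-0.02,0,0,0,0.0854],[-0.03,-0.02,-0.02,0,0,0,0.0854],[-0.03,-0.02,-0.02,0,0,0,0.0854],[-0.03,-0.02,-0.02,0,0,0,0.0854],[-0.03,-0.02,-0.01,0,0,0,0.0854]]'
python3 -m handwheel '[[-0.03,-0.02,0,0,0,0,0.0854],[-0.002,0,0,0,0,-6.75,0.0854],[0,0,0,0,0,-6.75,0.0854],[0,0,0,0,0,-6.75,0.0854],[0,0,0,0,0,0,0.0854],[0,0,0,0,0,0,0.0854]]'
python3 - <<'E'
from h import *
s=r.sense();p,d=r.snapshot('wrist');cv2.imwrite('pics/w1.png',p);np.save('w1.npy',d);print(s['tool_pos'],s['tcp_rot'],s['joint_pos'],s['qd'])
C=cloud('wrist',d,s);h=cv2.cvtColor(p,cv2.COLOR_BGR2HSV);H,S,V=[h[...,i].astype(int) for i in range(3)]
m=((S<70)&(V>120)&(C[...,2]>3)&(C[...,2]<18)&(np.hypot(C[...,0]-480,C[...,1]-290)<130)).astype(np.uint8)
pts=np.argwhere(m)[:,::-1];print('plate',cv2.minAreaRect(onz('wrist',pts,10,s)[:,:2].astype(np.float32)),np.nanmedian(C[m>0][:,2]))
b=(H>100)&(H<130)&(S>130)&(V>40)
for lo,hi in((20,104),(108,135)):
    n,l,st,c=cv2.connectedComponentsWithStats((b&(C[...,2]>lo)&(C[...,2]<hi)&(np.hypot(C[...,0]-480,C[...,1]-290)<130)).astype(np.uint8))
    for i in range(1,n):
        if st[i,4]>60:P=C[l==i];print(lo,c[i].round(),st[i,4],cv2.minAreaRect(P[:,:2].astype(np.float32)),P.min(0).round(),P.max(0).round())
E
```

```text
time: 0.77
tool_pos: [389.0, 319.5, 402.9]
tcp_rot: [179.9, 0.1, 156.8]
ft_force: [0.8, -0.0, 0.6]
finger_gap: 85.5
grip_force: 0.0
time: 1.27
tool_pos: [409.6, 289.7, 399.9]
tcp_rot: [-180.0, -0.0, 176.8]
ft_force: [0.4, -0.9, -1.1]
finger_gap: 85.4
grip_force: 0.0
[409.59433641 289.74465314 399.92650842] [-1.79980384e+02 -3.21189299e-02  1.76779997e+02] [ 2.94175981e+01 -8.40888874e+00  8.56131710e+01  8.24843936e-04
  1.02833344e+02 -5.73622217e+01] [ 0.32218518 -0.00390044 -0.12927895 -0.10750788  0.02995223  1.82401534]
plate ((483.8836364746094, 303.2129211425781), (218.71151733398438, 241.20701599121094), 81.30912780761719) 10.637458311544833
20 [245. 204.] 316 ((470.30743408203125, 246.84579467773438), (28.078060150146484, 37.383724212646484), 86.6705322265625) [452. 233.  20.] [490. 262. 104.]
20 [306. 207.] 378 ((480.04510498046875, 336.033935546875), (27.846277236938477, 45.73611068725586), 86.50751495361328) [456. 321.  20.] [502. 351. 104.]
108 [242. 229.] 662 ((476.9057312011719, 250.64187622070312), (19.005104064941406, 49.44080352783203), 85.7542953491211) [452. 241. 108.] [502. 261. 127.]
108 [311. 229.] 649 ((481.6515808105469, 331.24114990234375), (17.69365119934082, 49.256874084472656), 87.83173370361328) [457. 322. 108.] [507. 340. 127.]
```

View pics/w1.png

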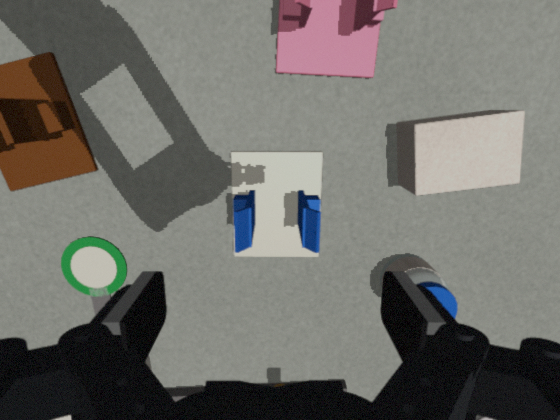

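Wrist picture: blue dock plate at (232–322, 152–257), forks at (245,220) and (310,220), so it is the blue one, with brown (40,130) and pink (330,30) separate. Next, travel to above the stand.

```bash
python3 - <<'E'
from h import *
s=dict(tool_pos=[409.59,289.74,399.93],tcp_rot=[-179.98,-0.03,176.78])
p=cv2.imread('pics/w1.png');h=cv2.cvtColor(p,cv2.COLOR_BGR2HSV)
m=((h[...,1]<50)&(h[...,2]>165)).astype(np.uint8)|((h[...,0]>100)&(h[...,0]<130)&(h[...,1]>130)).astype(np.uint8);m[:,:225]=0;m[:,330:]=0;m[:140]=0;m[265:]=0
pts=np.argwhere(m)[:,::-1];q=onz('wrist',pts,10,s)[:,:2]
pl=cv2.morphologyEx(m,cv2.MORPH_OPEN,np.ones((5,5)));pts=np.argwhere(pl)[:,::-1];print(cv2.minAreaRect(onz('wrist',pts,10,s)[:,:2].astype(np.float32)))
g=cv2.inRange(h,(40,80,50),(85,255,255));pts=np.argwhere(g[200:320,40:150])[:,::-1]+[40,200];print('pad',cv2.minEnclosingCircle(onz('wrist',pts,3,s)[:,:2].astype(np.float32)))
E
python3 -m handwheel '[[0,0,0,0,0,4.1,0.0854],[0,0,0,0,0,4.1,0.0854],[-0.01,-0.03,0,0,0,0,0.0854],[-0.012,-0.0375,0,0,0,0,0.0854],[-0.012,-0.0375,0,0,0,0,0.0854],[-0.012,-0.0375,0,0,0,0,0.0854],[-0.012,-0.0375,0,0,0,0,0.0854],[-0.012,-0.0375,0,0,0,0,0.0854]]'
python3 -m handwheel '[[-0.012,-0.0375,0,0,0,0,0.0854],[-0.012,-0.0375,0.005,0,0,0,0.0854],[-0.012,-0.0375,0.01,0,0,0,0.0854],[-0.012,-0.0375,0.01,0,0,0,0.0854],[-0.012,-0.0375,0.01,0,0,0,0.0854],[-0.012,-0.0375,0.01,0,0,0,0.0854],[-0.012,-0.0375,0.01,0,0,0,0.0854],[-0.012,-0.0375,0.005,0,0,0,0.0854]]'
python3 -m handwheel '[[-0.015,-0.04,0,0,0,0,0.0854],[-0.01,-0.03,0,0,0,0,0.0854],[0,0,0,0,0,0,0.0854],[0,0,0,0,0,0,0.0854]]'
python3 - <<'E'
from h import *
s=r.sense();p,d=r.snapshot('wrist');cv2.imwrite('pics/w2.png',p);np.save('w2.npy',d);print(s['tool_pos'],s['tcp_rot'],s['joint_pos'])
h=cv2.cvtColor(p,cv2.COLOR_BGR2HSV);C=cloud('wrist',d,s)
m=cv2.inRange(h,(4,150,100),(20,255,255))&((C[...,2]>205).astype(np.uint8)*255);m=cv2.morphologyEx(m,cv2.MORPH_OPEN,np.ones((3,3)))
P=C[m>0];print('z',np.median(P[:,2]))
pts=np.argwhere((m>0)&(abs(C[...,2]-np.median(P[:,2]))<6))[:,::-1];print(len(pts),pts.min(0),pts.max(0),cv2.minAreaRect(onz('wrist',pts,222,s)[:,:2].astype(np.float32)))
E
```

```text
((479.8486633300781, 291.48992919921875), (128.7357177734375, 157.5845184326172), 86.70843505859375)
pad ((563.4488525390625, 3.754866361618042), 50.479820251464844)
time: 1.98
tool_pos: [435.7, 61.5, 400.3]
tcp_rot: [180.0, 0.0, 168.6]
ft_force: [0.7, 0.0, -0.1]
finger_gap: 85.4
grip_force: 0.0
time: 2.65
tool_pos: [471.5, -251.6, 338.7]
tcp_rot: [180.0, -0.1, 168.6]
ft_force: [1.2, 0.7, 0.5]
finger_gap: 85.4
grip_force: 0.0
time: 2.98
tool_pos: [482.4, -323.8, 339.0]
tcp_rot: [179.9, -0.1, 168.5]
ft_force: [0.1, 1.1, 0.4]
finger_gap: 85.5
grip_force: 0.0
[ 482.42269055 -323.78721629  339.02927448] [ 1.79942481e+02 -1.10664263e-01  1.68500642e+02] [-3.89239642e+01  3.52357325e+00  8.02971034e+01  8.55397410e-05
  9.63040430e+01 -1.17424542e+02]
z 222.46153802007433
3024 [294 110] [316 265] ((472.7151184082031, -298.9443359375), (13.990274429321289, 107.54329681396484), 78.58902740478516)
```

View pics/w2.png

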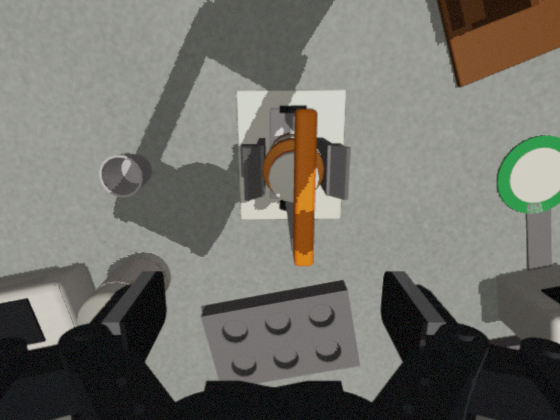

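Wrist picture: the bar runs at column 305, rows 110–265, with the bottle head at (295,170) between the grey forks, upright. Width 14 mm and top at z=222 match. Now descending to grip.

```bash
python3 -m handwheel '[[0.007,0.011,0,0,0,0,0.0854],[0.0074,0.0114,0.01,0,0,0,0.0854],[0,0,0.02,0,0,0,0.0854],[0,0,0.025,0,0,0,0.0854],[0,0,0.025,0,0,0,0.0854],[0,0,0.025,0,0,0,0.0854],[0,0,0.015,0,0,0,0.0854],[0,0,0.008,0,0,0,0.0854]]'
python3 -m handwheel '[[0,0,0,0,0,0,0.0854],[0,0,0,0,0,0,0.04],[0,0,0,0,0,0,0.03],[0,0,0,0,0,0,0.02],[0,0,0,0,0,0,0.01],[0,0,0,0,0,0,0.0],[0,0,0,0,0,0,0],[0,0,0,0,0,0,0]]' 80
python3 - <<'E'
from h import *
s=r.sense();p,d=r.snapshot('wrist');cv2.imwrite('pics/w3.png',p);np.save('w3.npy',d);print(s['tool_pos'],s['tcp_rot'],s['finger_gap'],s['grip_force'])
E
```

```text
time: 3.7
tool_pos: [472.2, -295.3, 209.9]
tcp_rot: [179.9, -0.2, 168.8]
ft_force: [0.8, 0.5, -0.3]
finger_gap: 85.5
grip_force: 0.0
time: 4.37
tool_pos: [473.3, -298.3, 213.0]
tcp_rot: [-179.9, 0.1, 168.8]
ft_force: [1.1, -1.1, 1.6]
finger_gap: 12.6
grip_force: 79.1
[ 473.34663041 -298.28565486  213.03556506] [-1.79949882e+02  8.31392617e-02  1.68784415e+02] 12.591295602536198 79.10910129547119
```

View pics/w3.png

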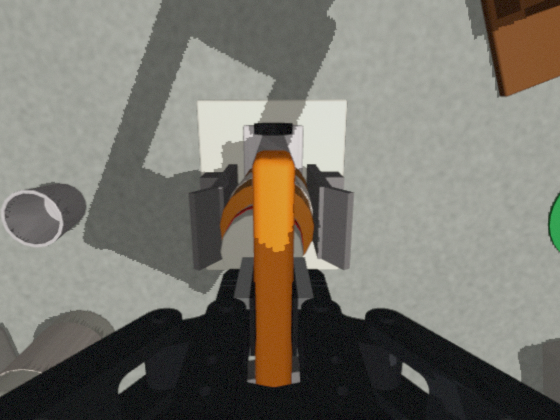

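Wrist picture: bar centred between the pads at column 274. The bottle is leaning left on its fork, with amber edges at columns 220–313 (about 2.9°). Writing the lean gauge, then starting the lift.

```bash
cat > lean.py <<'E'
from h import *
def beta(p,d,zb=163.):   # zb: tool z of pivot
    c,k,ds=K('wrist');ys,xs=np.mgrid[:420,:560];u=cv2.undistortPoints(np.c_[xs.ravel(),ys.ravel()].astype(float).reshape(-1,1,2),k,ds).reshape(-1,2)
    M=np.array(c['tool_from_camera']);v=np.c_[u,np.ones(len(u))]@M[:3,:3].T
    P=(M[:3,3]+v*d.ravel()[:,None]).reshape(420,560,3);v=v.reshape(420,560,3);h=cv2.cvtColor(p,cv2.COLOR_BGR2HSV)
    out=[]
    for rows,z0,z1,hz,am in(((244,262),36,60,118,0),((216,232),68,110,81,1)):
        m=(P[...,2]>z0)&(P[...,2]<z1)&(abs(P[...,1])<48)&(d>0)
        if am:m&=(h[...,0]<22)&(h[...,1]>120)
        z=zb-hz;y=M[1,3]+v[...,1]*((z-M[2,3])/v[...,2]);a=[]
        for rr in range(*rows):
            q=y[rr][m[rr]]
            if len(q)>5:a.append((q.min(),q.max()))
        if len(a)<3:out+=[(np.nan,)*3];continue
        lo,hi=np.median(np.array(a),0);out.append((np.degrees(np.arcsin((lo+hi)/2/hz)),lo,hi))
    return np.array(out)
if __name__=='__main__':
    s=r.sense();p,d=r.snapshot('wrist');np.save('last.npy',d);cv2.imwrite('last.png',p)
    T_=R.from_euler('xyz',s['tcp_rot'],degrees=True).as_matrix()
    up=-T_.T@[0,0,1];phi=np.degrees(np.arcsin(-(T_.T@[0,0,-1.])[1]));ph2=np.degrees(np.arcsin((T_.T@[0,0,1.])[0]))
    b=beta(p,d);print('t',round(s['time'],2),'pos',s['tool_pos'].round(1),'yaw',s['tcp_rot'][2].round(1),'phi',phi.round(2),'pitch',ph2.round(2),'F',s['ft_force'].round(1),'\nbeta',b.round(1).tolist())
E
python3 - <<'E'
from lean import *
print(beta(cv2.imread('pics/w3.png'),np.load('w3.npy')).round(1))
E
python3 -m handwheel '[[0,0,-0.002,0,0,0,0],[0,0,-0.004,0,0,0,0],[0,0,-0.006,0,0,0,0],[0,0,-0.008,0,0,0,0],[0,0,-0.008,0,0,0,0],[0,0,-0.006,0,0,0,0],[0,0,-0.004,0,0,0,0],[0,0,-0.002,0,0,0,0]]' 90
python3 lean.py
```

```text
[[ -2.3 -25.   15.5]
 [ -2.3 -30.9  24.4]]
time: 5.08
tool_pos: [473.4, -298.0, 253.6]
tcp_rot: [-180.0, 0.1, 168.8]
ft_force: [-0.8, -0.1, -7.0]
finger_gap: 12.3
grip_force: 88.0
t 5.08 pos [ 473.4 -298.   253.6] yaw 168.8 phi -0.03 pitch -0.09 F [-0.8 -0.1 -7. ] 
beta [[-2.3, -24.9, 15.5], [-2.3, -30.5, 23.9]]
```

```bash
sed -i 's/phi=np.degrees(np.arcsin(-(T_.T@\[0,0,-1.\])\[1\]))/phi=np.degrees(np.arcsin(-(T_.T@[0,0,1.])[1]))/' lean.py
python3 -m handwheel '[[0,0,-0.006,0,0,0,0],[0,0,-0.012,0,0,0,0],[0,0,-0.017,0,0,0,0],[0,0,-0.02,0,0,0,0],[0,0,-0.02,0,0,0,0],[0,0,-0.015,0,0,0,0],[0,0,-0.009,2,0,0,0],[0,0,-0.004,2,0,0,0]]'
python3 lean.py
```

```text
time: 5.8
tool_pos: [473.3, -298.5, 358.7]
tcp_rot: [-175.8, 0.2, 168.7]
ft_force: [0.1, -0.2, -6.9]
finger_gap: 12.3
grip_force: 88.1
t 5.8 pos [ 473.3 -298.5  358.7] yaw 168.7 phi 4.15 pitch -0.2 F [ 0.1 -0.2 -6.9] 
beta [[-2.8, -25.9, 14.5], [-2.8, -31.1, 23.2]]
```

```bash

python3 -m handwheel '[[0,0,0,0,0,0,0],[0,0,0,0,0,0,0],[0,0,0,0,0,0,0],[0,0,0,0,0,0,0],[0,0,0,0,0,0,0],[0,0.003,0,-0.6,0,0,0],[-0.001,0.007,0,-0.6,0,0,0],[-0.001,0.01,0,-0.6,0,0,0]]'
python3 lean.py
```

```text
time: 6.52
tool_pos: [478.8, -278.3, 354.0]
tcp_rot: [-177.9, -0.0, 168.7]
ft_force: [0.6, 0.3, -7.3]
finger_gap: 12.6
grip_force: 88.1
t 6.52 pos [ 478.8 -278.3  354. ] yaw 168.7 phi 2.13 pitch 0.02 F [ 0.6  0.3 -7.3] 
beta [[-3.6, -27.5, 12.6], [-3.6, -32.3, 22.0]]
```

```bash

python3 -m handwheel '[[-0.001,0.01,-0.0005,2.1,0,0,0],[-0.001,0.01,-0.001,2.1,0,0,0],[-0.001,0.01,-0.001,0,0,0,0],[-0.001,0.01,-0.001,0,0,0,0],[-0.001,0.01,-0.001,0,0,0,0],[-0.001,0.01,-0.001,0,0,0,0],[-0.001,0.01,-0.001,-1.5,0,0,0],[-0.001,0.01,-0.001,-1.5,0,0,0]]'
python3 lean.py
```

```text
time: 7.23
tool_pos: [502.6, -199.9, 354.0]
tcp_rot: [-176.7, -0.0, 168.8]
ft_force: [-0.3, -0.2, -7.6]
finger_gap: 12.7
grip_force: 88.3
t 7.23 pos [ 502.6 -199.9  354. ] yaw 168.8 phi 3.3 pitch 0.01 F [-0.3 -0.2 -7.6] 
beta [[-1.7, -23.5, 16.5], [-1.7, -29.8, 25.0]]
```

```bash

python3 -m handwheel '[[-0.001,0.01,-0.0005,0,0,0,0],[-0.001,0.01,-0.0005,0,0,0,0],[-0.001,0.01,-0.0005,0,0,0,0],[-0.001,0.01,-0.0005,0,0,0,0],[-0.001,0.01,-0.0005,-0.5,0,0,0],[-0.001,0.01,-0.0005,-0.5,0,0,0],[-0.001,0.01,-0.0005,-0.5,0,0,0],[-0.001,0.01,-0.0005,-0.5,0,0,0]]'
python3 lean.py
```

```text
time: 7.95
tool_pos: [526.0, -123.1, 353.9]
tcp_rot: [-178.6, -0.0, 168.8]
ft_force: [0.5, -0.3, -7.5]
finger_gap: 12.5
grip_force: 88.4
t 7.95 pos [ 526.  -123.1  353.9] yaw 168.8 phi 1.35 pitch 0.0 F [ 0.5 -0.3 -7.5] 
beta [[0.7, -18.5, 21.5], [0.6, -26.3, 28.1]]
```

```bash

python3 -m handwheel '[[-0.001,0.01,0,-1.3,0,0,0],[-0.001,0.01,0,-1.2,0,0,0],[-0.001,0.01,0,0,0,0,0],[-0.001,0.01,0,0,0,0,0],[-0.001,0.01,0,0,0,0,0],[-0.001,0.01,0,0,0,0,0],[-0.001,0.01,0,0.5,0,0,0],[-0.001,0.01,0,0.5,0,0,0]]'
python3 lean.py
```

```text
time: 8.67
tool_pos: [549.4, -46.2, 354.7]
tcp_rot: [179.9, 0.0, 168.8]
ft_force: [-0.2, -0.0, -7.3]
finger_gap: 12.8
grip_force: 88.4
t 8.67 pos [549.4 -46.2 354.7] yaw 168.8 phi -0.05 pitch -0.01 F [-0.2 -0.  -7.3] 
beta [[1.5, -17.0, 23.0], [1.5, -25.1, 29.2]]
```

```bash

python3 -m handwheel '[[-0.001,0.01,0,-1.9,0,0,0],[-0.001,0.01,0,-1.7,0,0,0],[-0.001,0.009,0,0,0,0,0],[-0.001,0.008,0,0,0,0,0],[0,0.006,0,0,0,0,0],[0,0.004,0,0,0,0,0],[0,0.002,0,1,0,0,0],[0,0.001,0,1,0,0,0]]'
python3 lean.py
```

```text
time: 9.38
tool_pos: [562.7, 1.1, 357.0]
tcp_rot: [178.4, 0.0, 168.8]
ft_force: [0.3, 0.2, -7.8]
finger_gap: 12.1
grip_force: 88.4
t 9.38 pos [562.7   1.1 357. ] yaw 168.8 phi -1.58 pitch -0.01 F [ 0.3  0.2 -7.8] 
beta [[0.8, -18.4, 21.7], [0.7, -26.2, 28.1]]
```

```bash

python3 -m handwheel '[[0,0,0,0,0,0,0],[0,0,0,0,0,0,0],[0,0,0,0,0,0,0],[0,0,0,0,0,0,0],[0,0,0,0.5,0,0,0],[0,0,0,0.5,0,0,0],[0,0,0,0.5,0,0,0]]'
python3 lean.py
```

```text
time: 10.02
tool_pos: [562.7, 0.8, 356.9]
tcp_rot: [179.9, 0.0, 168.8]
ft_force: [0.1, 0.4, -7.3]
finger_gap: 12.4
grip_force: 88.5
t 10.02 pos [562.7   0.8 356.9] yaw 168.8 phi -0.15 pitch -0.0 F [ 0.1  0.4 -7.3] 
beta [[-0.5, -21.0, 19.1], [-0.5, -28.0, 26.6]]
```

```bash

python3 -m handwheel '[[0,0,0,1,0,0,0],[0,0,0,0,0,0,0],[0,0,0,0,0,0,0],[0,0,0,0,0,0,0],[0,0,0,0,0,0,0],[0,0,0,0,0,0,0],[0,0,0,-0.4,0,0,0],[0,0,0,-0.4,0,0,0]]'
python3 lean.py
```

```text
time: 10.73
tool_pos: [562.7, 1.0, 357.0]
tcp_rot: [180.0, 0.0, 168.8]
ft_force: [0.8, -1.1, -5.8]
finger_gap: 12.5
grip_force: 88.5
t 10.73 pos [562.7   1.  357. ] yaw 168.8 phi -0.04 pitch -0.0 F [ 0.8 -1.1 -5.8] 
beta [[-0.8, -21.8, 18.5], [-0.8, -28.6, 26.2]]
```

```bash

python3 -m handwheel '[[0,0,0,1.8,0,0,0],[0,0,0,0,0,0,0],[0,0,0,0,0,0,0],[0,0,0,0,0,0,0],[0,0,0,0,0,0,0],[0,0,0,0,0,0,0],[0,0,0,-0.6,0,0,0],[0,0,0,-0.6,0,0,0]]'
python3 lean.py
```

```text
time: 11.45
tool_pos: [562.7, 1.1, 356.9]
tcp_rot: [-179.5, -0.0, 168.8]
ft_force: [-0.6, 0.4, -7.8]
finger_gap: 12.6
grip_force: 88.5
t 11.45 pos [562.7   1.1 356.9] yaw 168.8 phi 0.54 pitch 0.0 F [-0.6  0.4 -7.8] 
beta [[-0.3, -20.5, 19.5], [-0.3, -27.6, 26.8]]
```

```bash

python3 -m handwheel '[[0,0,0,0.3,0,0,0],[0,0,0,0,0,0,0],[0,0,0,0,0,0,0],[0,0,0,0,0,0,0],[0,0,0,0,0,0,0],[0,0,0,0,0,0,0],[0,0,0,-0.25,0,0,0],[0,0,0,-0.25,0,0,0]]'
python3 lean.py
```

```text
time: 12.17
tool_pos: [562.7, 1.1, 356.9]
tcp_rot: [-179.6, -0.0, 168.8]
ft_force: [1.1, 0.6, -7.5]
finger_gap: 12.8
grip_force: 88.4
t 12.17 pos [562.7   1.1 356.9] yaw 168.8 phi 0.38 pitch 0.0 F [ 1.1  0.6 -7.5] 
beta [[0.5, -19.0, 21.0], [0.4, -26.8, 28.0]]
```

```bash

python3 -m handwheel '[[0,0,0,-1.1,0,0,0],[0,0,0,0,0,0,0],[0,0,0,0,0,0,0],[0,0,0,0,0,0,0],[0,0,0,0,0,0,0],[0,0,0,0,0,0,0],[0,0,0,0.3,0,0,0],[0,0,0,0.3,0,0,0]]'
python3 lean.py
```

```text
time: 12.88
tool_pos: [562.7, 0.9, 357.0]
tcp_rot: [179.9, 0.0, 168.8]
ft_force: [-0.1, 0.8, -6.4]
finger_gap: 12.7
grip_force: 88.4
t 12.88 pos [562.7   0.9 357. ] yaw 168.8 phi -0.07 pitch -0.0 F [-0.1  0.8 -6.4] 
beta [[0.3, -19.4, 20.7], [0.2, -26.8, 27.5]]
```

```bash

python3 -m handwheel '[[0,0,0,-0.4,0,0,0],[0,0,0,0,0,0,0],[0,0,0,0,0,0,0],[0,0,0,0,0,0,0],[0,0,0,0,0,0,0],[0,0,0,0,0,0,0],[0,0,0,0.15,0,0,0],[0,0,0,0.15,0,0,0]]'
python3 lean.py
```

```text
time: 13.6
tool_pos: [562.7, 0.9, 356.9]
tcp_rot: [179.8, 0.0, 168.8]
ft_force: [-1.0, -0.2, -7.1]
finger_gap: 12.6
grip_force: 88.4
t 13.6 pos [562.7   0.9 356.9] yaw 168.8 phi -0.19 pitch -0.0 F [-1.  -0.2 -7.1] 
beta [[-0.2, -20.5, 19.5], [-0.2, -27.5, 26.8]]
```

```bash

python3 -m handwheel '[[0,0,0,0.6,0,0,0],[0,0,0,0,0,0,0],[0,0,0,0,0,0,0],[0,0,0,0,0,0,0],[0,0,0,0,0,0,0],[0,0,0,0,0,0,0],[0,0,0,-0.15,0,0,0],[0,0,0,-0.15,0,0,0]]'
python3 lean.py
```

```text
time: 14.32
tool_pos: [562.7, 1.0, 356.9]
tcp_rot: [-179.9, -0.0, 168.8]
ft_force: [-1.3, -0.6, -7.2]
finger_gap: 12.5
grip_force: 88.5
t 14.32 pos [562.7   1.  356.9] yaw 168.8 phi 0.09 pitch 0.0 F [-1.3 -0.6 -7.2] 
beta [[-0.7, -21.4, 18.7], [-0.7, -28.1, 26.2]]
```

```bash

python3 -m handwheel '[[0,0,0,1.2,0,0,0],[0,0,0,0,0,0,0],[0,0,0,0,0,0,0],[0,0,0,0,0,0,0],[0,0,0,0,0,0,0],[0,0,0,0,0,0,0],[0,0,0,-0.4,0,0,0],[0,0,0,-0.4,0,0,0]]'
python3 lean.py
```

```text
time: 15.03
tool_pos: [562.7, 1.1, 356.9]
tcp_rot: [-179.5, -0.0, 168.8]
ft_force: [-0.4, 0.2, -7.2]
finger_gap: 12.4
grip_force: 88.5
t 15.03 pos [562.7   1.1 356.9] yaw 168.8 phi 0.46 pitch 0.0 F [-0.4  0.2 -7.2] 
beta [[-0.3, -20.9, 19.5], [-0.4, -28.0, 26.8]]
```

```bash

python3 -m handwheel '[[0,0,0,0.15,0,0,0],[0,0,0,0,0,0,0],[0,0,0,0,0,0,0],[0,0,0,0,0,0,0],[0,0,0,0,0,0,0],[0,0,0,0,0,0,0],[0,0,0,-0.15,0,0,0],[0,0,0,-0.15,0,0,0]]'
python3 lean.py
```

```text
time: 15.75
tool_pos: [562.7, 1.0, 356.9]
tcp_rot: [-179.7, -0.0, 168.8]
ft_force: [-0.5, -0.2, -6.5]
finger_gap: 12.4
grip_force: 88.4
t 15.75 pos [562.7   1.  356.9] yaw 168.8 phi 0.34 pitch 0.0 F [-0.5 -0.2 -6.5] 
beta [[-0.2, -20.4, 19.6], [-0.2, -27.5, 26.8]]
```

```bash

python3 -m handwheel '[[0,0,0,0,0,0,0],[0,0,0,0,0,0,0],[0,0,0,0,0,0,0],[0,0,0,0,0,0,0],[0,0,0,0,0,0,0],[0,0,0,0,0,0,0],[0,0,0,-0.15,0,0,0],[0,0,0,-0.15,0,0,0]]'
python3 lean.py
```

```text
time: 16.47
tool_pos: [562.7, 1.0, 356.9]
tcp_rot: [-180.0, 0.0, 168.8]
ft_force: [0.2, -0.5, -6.7]
finger_gap: 12.6
grip_force: 88.4
t 16.47 pos [562.7   1.  356.9] yaw 168.8 phi 0.04 pitch -0.0 F [ 0.2 -0.5 -6.7] 
beta [[-0.3, -20.9, 19.5], [-0.4, -28.0, 26.8]]
```

```bash

python3 -m handwheel '[[0,0,0,0.6,0,0,0],[0,0,0,0,0,0,0],[0,0,0,0,0,0,0],[0,0,0,0,0,0,0],[0,0,0,0,0,0,0],[0,0,0,0,0,0,0],[0,0,0,-0.15,0,0,0],[0,0,0,-0.15,0,0,0]]'
python3 lean.py
```

```text
time: 17.18
tool_pos: [562.7, 1.0, 356.9]
tcp_rot: [-179.7, 0.0, 168.8]
ft_force: [0.0, 0.4, -7.2]
finger_gap: 12.4
grip_force: 88.5
t 17.18 pos [562.7   1.  356.9] yaw 168.8 phi 0.34 pitch -0.0 F [ 0.   0.4 -7.2] 
beta [[-0.4, -20.9, 19.1], [-0.5, -28.0, 26.6]]
```

```bash

python3 -m handwheel '[[0,0,0,0.5,0,0,0],[0,0,0,0,0,0,0],[0,0,0,0,0,0,0],[0,0,0,0,0,0,0],[0,0,0,0,0,0,0],[0,0,0,0,0,0,0],[0,0,0,-0.3,0,0,0],[0,0,0,-0.3,0,0,0]]'
python3 lean.py
```

```text
time: 17.9
tool_pos: [562.7, 1.1, 356.9]
tcp_rot: [-179.8, -0.0, 168.8]
ft_force: [-0.3, 0.3, -7.4]
finger_gap: 12.3
grip_force: 88.5
t 17.9 pos [562.7   1.1 356.9] yaw 168.8 phi 0.22 pitch 0.0 F [-0.3  0.3 -7.4] 
beta [[-0.3, -20.9, 19.5], [-0.4, -28.0, 26.8]]
```

```bash

python3 -m handwheel '[[0,0,0,0.4,0,0,0],[0,0,0,0,0,0,0],[0,0,0,0,0,0,0],[0,0,0,0,0,0,0],[0,0,0,0,0,0,0],[0,0,0,0,0,0,0],[0,0,0,-0.2,0,0,0],[0,0,0,-0.2,0,0,0]]'
python3 lean.py
```

```text
time: 18.62
tool_pos: [562.7, 1.1, 356.9]
tcp_rot: [-179.8, -0.0, 168.8]
ft_force: [-1.0, -0.8, -7.2]
finger_gap: 12.4
grip_force: 88.5
t 18.62 pos [562.7   1.1 356.9] yaw 168.8 phi 0.23 pitch 0.0 F [-1.  -0.8 -7.2] 
beta [[-0.3, -20.7, 19.5], [-0.3, -27.6, 26.8]]
```

```bash

python3 -m handwheel '[[0.001,0.002,0,0.4,0,-0.4,0],[0.002,0.005,0,0.4,0,-0.8,0],[0.003,0.008,0,0.3,0,-1.1,0],[0.0035,0.01,0,0.1,0,-1.1,0],[0.0035,0.01,0,0,0,-1.1,0],[0.0035,0.01,0,0,0,-1.1,0],[0.0035,0.01,0,0,0,-1.1,0],[0.0035,0.01,0,0,0,-1.1,0]]'
python3 lean.py
```

```text
time: 19.33
tool_pos: [547.6, 69.9, 355.5]
tcp_rot: [-178.6, -0.2, 176.7]
ft_force: [-0.1, 0.5, -6.8]
finger_gap: 12.3
grip_force: 88.5
t 19.33 pos [547.6  69.9 355.5] yaw 176.7 phi 1.43 pitch 0.17 F [-0.1  0.5 -6.8] 
beta [[-1.3, -22.9, 17.5], [-1.4, -29.2, 25.1]]
```

```bash

python3 -m handwheel '[[0.0037,0.01,0,0.3,0,0,0],[0.0037,0.01,0,0,0,0,0],[0.0037,0.01,0,0,0,0,0],[0.0037,0.01,0,0,0,0,0],[0.0037,0.01,0,0,0,0,0],[0.0037,0.01,0,0,0,0,0],[0.0037,0.01,0,-0.1,0,0,0],[0.0037,0.01,0,-0.1,0,0,0]]'
python3 lean.py
```

```text
time: 20.05
tool_pos: [522.8, 151.1, 353.2]
tcp_rot: [-178.5, -0.2, 176.6]
ft_force: [0.5, 0.3, -7.3]
finger_gap: 12.6
grip_force: 88.5
t 20.05 pos [522.8 151.1 353.2] yaw 176.6 phi 1.53 pitch 0.18 F [ 0.5  0.3 -7.3] 
beta [[-1.1, -22.4, 17.9], [-1.1, -28.7, 25.6]]
```

```bash

python3 -m handwheel '[[0.0037,0.01,0,-0.3,0,0,0],[0.0037,0.01,0,0,0,0,0],[0.0037,0.01,0,0,0,0,0],[0.0037,0.01,0,0,0,0,0],[0.0037,0.01,0,0,0,0,0],[0.0037,0.01,0,0,0,0,0],[0.0037,0.01,0,-0.1,0,0,0],[0.0037,0.01,0,-0.1,0,0,0]]'
python3 lean.py
```

```text
time: 20.77
tool_pos: [498.0, 232.8, 351.5]
tcp_rot: [-179.0, -0.2, 176.6]
ft_force: [-0.1, -0.8, -7.0]
finger_gap: 12.2
grip_force: 88.5
t 20.77 pos [498.  232.8 351.5] yaw 176.6 phi 1.03 pitch 0.18 F [-0.1 -0.8 -7. ] 
beta [[-1.1, -22.4, 18.0], [-1.1, -28.6, 25.6]]
```

```bash

python3 -m handwheel '[[0.004,0.01,0,0.2,0,0,0],[0.004,0.01,0,0,0,0,0],[0.004,0.01,0,0,0,0,0],[0.0035,0.009,0,-0.1,0,0,0],[0.003,0.007,0,-0.2,0,0,0],[0.002,0.005,0,-0.2,0,0,0],[0.001,0.003,0,-0.2,0,0,0],[0.0005,0.002,0,-0.2,0,0,0]]'
python3 lean.py
```

```text
time: 21.48
tool_pos: [479.6, 289.2, 350.5]
tcp_rot: [-179.7, -0.2, 176.6]
ft_force: [0.5, -0.4, -7.8]
finger_gap: 12.4
grip_force: 88.5
t 21.48 pos [479.6 289.2 350.5] yaw 176.6 phi 0.33 pitch 0.18 F [ 0.5 -0.4 -7.8] 
beta [[-0.3, -20.9, 19.5], [-0.4, -27.5, 26.2]]
```

```bash
cat > dock.py <<'E'
from lean import *
s=r.sense();p=cv2.imread('last.png');d=np.load('last.npy');C=cloud('wrist',d,s);h=cv2.cvtColor(p,cv2.COLOR_BGR2HSV)
b=(cv2.inRange(h,(100,120,40),(130,255,255))>0)&(C[...,2]>90)&(C[...,2]<135)
n,l,st,c=cv2.connectedComponentsWithStats(b.astype(np.uint8));q=[]
for i in range(1,n):
    if st[i,4]>60:
        P=C[l==i];top=P[P[:,2]>np.percentile(P[:,2],80)];print(c[i].round(),st[i,4],cv2.minAreaRect(P[:,:2].astype(np.float32)),P.min(0).round(1),P.max(0).round(1),np.median(top,0).round(1))
m=(h[...,1]<60)&(h[...,2]>120)&(abs(C[...,2]-10)<5)&(np.hypot(C[...,0]-480,C[...,1]-291)<115);pts=np.argwhere(m)[:,::-1]
q=onz('wrist',pts,10,s);print('plate y extents',np.percentile(q,[1,99],axis=0).round(1).tolist(), cv2.minAreaRect(q[:,:2].astype(np.float32)))
E
python3 dock.py; cp last.png pics/w4.png
```

```text
[233. 175.] 721 ((477.1412658691406, 249.89219665527344), (17.226022720336914, 49.520591735839844), 86.30716705322266) [452.2 240.3  96.1] [501.5 259.4 127.4] [475.2 245.1 125.6]
[316. 177.] 954 ((482.12554931640625, 331.088134765625), (18.28510284423828, 49.43598556518555), 86.51821899414062) [457.  321.9  90.5] [507.3 341.2 128.3] [480.7 337.3 125.6]
[453. 277.] 2992 ((606.6983642578125, 484.5849609375), (68.60321044921875, 68.35077667236328), 69.95216369628906) [572.5 450.   90. ] [641.3 519.1 103.7] [605.8 485.2 101.8]
plate y extents [[399.6, 230.5, 10.0], [553.7, 358.3, 10.0]] ((480.0436706542969, 291.5015869140625), (129.4109344482422, 157.45640563964844), 86.55088806152344)
```

View pics/w4.png

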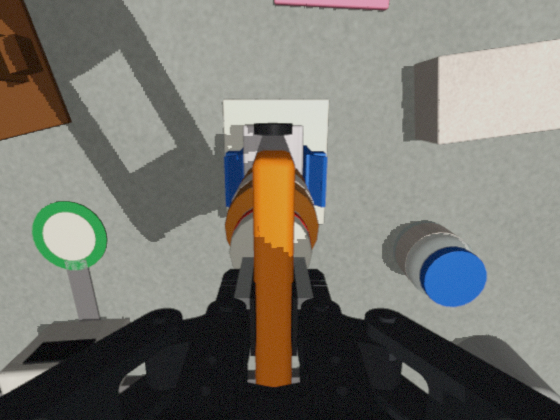

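Wrist picture: held stand centred over the blue dock, forks at (233,175) and (316,177), plate (224–328, 100–222). Dock re-measured at (480.0, 291.3), yaw 176.5. Trim, then descend.

```bash

python3 -m handwheel '[[0,0.0005,0,0.3,0,0,0],[0,0.0005,0.001,0,0,0,0],[0,0.0005,0.002,0,0,0,0],[0,0.0005,0.003,0,0,0,0],[0,0,0.003,0,0,0,0],[0,0,0.003,-0.2,0,0,0],[0,0,0.003,-0.2,0,0,0],[0,0,0.003,-0.2,0,0,0]]'
python3 lean.py
```

```text
time: 22.2
tool_pos: [479.7, 290.6, 332.0]
tcp_rot: [-180.0, -0.2, 176.6]
ft_force: [-0.3, -0.7, -6.9]
finger_gap: 12.7
grip_force: 88.5
t 22.2 pos [479.7 290.6 332. ] yaw 176.6 phi 0.03 pitch 0.19 F [-0.3 -0.7 -6.9] 
beta [[-0.1, -20.2, 20.0], [-0.1, -27.2, 26.9]]
```

```bash

python3 -m handwheel '[[0,0.0006,0.005,0.1,0,0,0],[0,0,0.008,0,0,0,0],[0,0,0.01,0,0,0,0],[0,0,0.011,0,0,0,0],[0,0,0.011,0,0,0,0],[0,0,0.011,0,0,0,0],[0,0,0.008,0,0,0,0],[0,0,0.005,0,0,0,0]]'
python3 lean.py
```

```text
time: 22.92
tool_pos: [478.9, 290.8, 261.4]
tcp_rot: [-179.8, -0.3, 176.6]
ft_force: [0.6, 0.4, -8.0]
finger_gap: 12.0
grip_force: 88.4
t 22.92 pos [478.9 290.8 261.4] yaw 176.6 phi 0.21 pitch 0.3 F [ 0.6  0.4 -8. ] 
beta [[-0.2, -20.6, 19.6], [-0.3, -27.5, 26.8]]
```

```bash

python3 -m handwheel '[[-0.0005,0.0003,0.005,-0.2,-0.3,0,0],[-0.0005,0,0.007,0,0,0,0],[0,0,0.008,0,0,0,0],[0,0,0.008,0,0,0,0],[0,0,0.006,0,0,0,0],[0,0,0.003,0,0,0,0],[0,0,0.002,0,0,0,0],[0,0,0.001,0,0,0,0]]'
python3 lean.py
```

```text
time: 23.63
tool_pos: [480.6, 291.3, 223.2]
tcp_rot: [180.0, 0.1, 176.6]
ft_force: [0.1, -0.3, -7.0]
finger_gap: 12.7
grip_force: 88.4
t 23.63 pos [480.6 291.3 223.2] yaw 176.6 phi -0.05 pitch -0.11 F [ 0.1 -0.3 -7. ] 
beta [[-1.1, -22.4, 18.0], [-1.1, -28.6, 25.6]]
```

Now the last 10 mm, slowly.

```bash

python3 -m handwheel '[[0,0,0.0015,0,0,0,0],[0,0,0.0015,0,0,0,0],[0,0,0.0015,0,0,0,0],[0,0,0.001,0,0,0,0],[0,0,0.001,0,0,0,0],[0,0,0.001,0,0,0,0],[0,0,0.001,0,0,0,0],[0,0,0.001,0,0,0,0]]'
python3 lean.py
```

```text
time: 24.35
tool_pos: [480.7, 291.4, 214.0]
tcp_rot: [179.9, 0.1, 176.6]
ft_force: [-0.4, -0.6, -6.6]
finger_gap: 12.6
grip_force: 88.5
t 24.35 pos [480.7 291.4 214. ] yaw 176.6 phi -0.05 pitch -0.12 F [-0.4 -0.6 -6.6] 
beta [[-3.4, -27.1, 13.0], [-3.2, -31.8, 22.6]]
```

```bash

python3 -m handwheel '[[0,0,0.0006,0,0,0,0],[0,0,0.0005,0,0,0,0],[0,0,0.0005,0,0,0,0],[0,0,0,0,0,0,0]]'
python3 -m handwheel '[[0,0,0.0003,0,0,0,0],[0,0,0.0003,0,0,0,0],[0,0,0,0,0,0,0]]'
python3 lean.py
```

```text
time: 24.73
tool_pos: [481.0, 291.5, 213.1]
tcp_rot: [179.9, 0.2, 176.6]
ft_force: [0.6, -1.1, -2.8]
finger_gap: 12.5
grip_force: 89.0
time: 24.98
tool_pos: [481.1, 291.6, 213.0]
tcp_rot: [179.9, 0.2, 176.6]
ft_force: [-3.0, -3.1, 5.7]
finger_gap: 12.5
grip_force: 90.3
t 24.98 pos [481.1 291.6 213. ] yaw 176.6 phi -0.1 pitch -0.2 F [-3.  -3.1  5.7] 
beta [[-3.5, -27.3, 13.0], [-3.4, -32.1, 22.6]]
```

```bash

python3 -m handwheel '[[0,0,0,0,0,0,0.014],[0,0,0,0,0,0,0.02],[0,0,0,0,0,0,0.03],[0,0,0,0,0,0,0.04],[0,0,0,0,0,0,0.06],[0,0,0,0,0,0,0.06],[0,0,0,0,0,0,0.06],[0,0,0,0,0,0,0.06]]' 20
python3 -m handwheel '[[0,0,-0.005,0,0,0,0.06],[0,0,-0.01,0,0,0,0.06],[0,0,-0.02,0,0,0,0.06],[0,0,-0.025,0,0,0,0.06],[0,0,-0.025,0,0,0,0.06],[0,0,-0.025,0,0,0,0.06],[0,0,-0.02,0,0,0,0.06],[0,0,-0.01,0,0,0,0.06]]'
python3 - <<'E'
from h import *
s=r.sense();p,d=r.snapshot('wrist');cv2.imwrite('pics/w5.png',p);C=cloud('wrist',d,s)
h=cv2.cvtColor(p,cv2.COLOR_BGR2HSV);m=(cv2.inRange(h,(4,150,100),(20,255,255))>0)&(C[...,2]>205)
pts=np.argwhere(m)[:,::-1];print(s['tool_pos'],'bar z',np.median(C[m][:,2]),cv2.minAreaRect(onz('wrist',pts,222,s)[:,:2].astype(np.float32)))
E
```

```text
time: 25.7
tool_pos: [480.7, 291.4, 211.7]
tcp_rot: [179.9, 0.1, 176.6]
ft_force: [-0.7, 0.5, 0.5]
finger_gap: 59.7
grip_force: 0.0
time: 26.37
tool_pos: [481.2, 291.7, 356.6]
tcp_rot: [179.8, 0.4, 176.6]
ft_force: [0.1, 0.4, 1.0]
finger_gap: 60.0
grip_force: 0.0
[481.16886505 291.67917959 356.61177262] bar z 222.38127134543487 ((480.3741760253906, 291.8900451660156), (13.503448486328125, 109.34815216064453), 86.6233901977539)
```

View pics/w5.png

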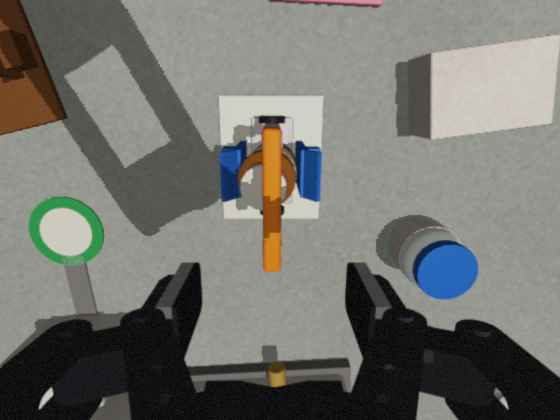

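Wrist picture: the stand sits between the blue forks at (270,175), with the bar top at z=222.4 and its centre (480.4, 291.9), within 1 mm of the seat. The bottle rests near upright between the forks and the gripper is clear.

```bash
python3 -m handwheel '[[0,0,0,0,0,0,0.06],[0,0,0,0,0,0,0.06]]'; python3 -c "from bench import r; print(r.hand_in())"
```

```text
time: 26.58
tool_pos: [480.1, 291.2, 350.7]
tcp_rot: [180.0, 0.1, 176.6]
ft_force: [0.4, -0.4, -1.2]
finger_gap: 60.1
grip_force: 0.0
the job is handed in; nothing more can be done
None
```

The job is handed in at 26.6 s (no verdict shown): I held the stand over the green pad for about 9 s with the bottle within about 1° of upright, then seated it in the blue dock about 1 mm from the measured centre and released it; measured bottle lean stayed under 4° throughout.

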